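# Fit the green lamp module to the microscope light source

### The arm

A 6-joint arm with a two-finger parallel gripper is mounted at the origin on the work surface. World frame = base frame: x ahead of the robot, y to its left, z up, the work surface at z = 0. Lengths are in m, angles in rad, forces in N, time in s.
With the tool pointing down it reaches from about 0.25 to 0.775 m from the base axis. Payload 8.9 kg.
Tool frame: the origin (TCP) lies at the very end of the fingers, on their centre line; the grasp point (between the pads) lies 19 mm behind it (arm.tcp_to_grasp is the distance from the TCP to the grasp point, in m); y points along the fingers, z is the direction in which the jaws open and shut, and the axes are right-handed (so a half turn about y gives the same grasp; the last joint's range is limited). The gripper opens to 85 mm and grips with 20 to 120 N. Pads are 22 mm wide; open, the fingers measure 114 mm over their backs; the gripper's body (76 mm by 85 mm) begins 54 mm behind the grasp point. The pads swing forward as they close: fully open they stand 13 mm farther back than shut.
Start: joints at [0.979, 0.291, -0.153, 1.127, 0, 1.431], TCP at [0.23, 0.472, 0.231] pointing down, gripper open.
Joint ranges: [-2.52, 2.52], [-0.91, 1.74], [-1.3, 1.37], [-1.96, 2.02], [-1.52, 1.47], [-3.14, 3.14]. Speed limits (rad/s): [2.22, 2.22, 2.79, 3.14, 3.14, 3.14].

### API

Orientations are given as a 3x3 rotation matrix whose columns are the frame's x, y, z axes.
In Python, from rig import arm gives the robot as it stands.
- The arm moves only by the tool arm_command, never from a script. Its argument "deltas" is a list of rows, each an object with "slide": the shift along the world's x, y, z as a fraction of full scale, a list of three; "yaw": the turn about the world's z as a fraction of full scale; "claw": the gripper's target within -1 to 1 (fully open at 1, half-way at 0, shut at -1). In form: [{"slide": [dx, dy, dz], "yaw": yaw, "claw": claw}, ...]. A call has 1 to 8 rows; each row is the pose to reach, as a shift and turn from the pose commanded when the call began, turning the shorter way round; what a row does not reach only later rows make up. Full scale, the value 1, is 200 mm for a shift and 360 degrees for a turn. A row lasts 1/10 s, in which the tool goes at most 50 mm and 8.59 degrees, less where a joint would pass 70% of its speed; a pose out of reach is approached as far as the arm can. A call with a number of a shift or a turn outside -1 to 1 is refused whole. A call with a gripper value outside its range is refused whole. The fingers move at their own pace and stop on an object; "squeeze" is the grip in N (left out, the last holds). Time passes only in rows, so rows that repeat a pose let the fingers close. It gives the time, the measured TCP pose, the force and the opening at its end, in the units of the state.
- arm.state(): the state, without advancing time (a new reading comes with each control period).
- arm.snapshot(name): name is "scene" or "top" or "wrist"; returns a dict with "img" (420x560x3 uint8, blue, green, red), "intrinsics" (3x3 intrinsics, pixels), "rvec" (rotation vector, rad) and "tvec" (3), from world to camera coordinates, as OpenCV has them. Camera axes: x right, y down, z forward; pixel columns grow to the right and rows downward; lengths in m; the calibration is good to about 2 mm. A picture is of the moment at which its call begins. There is no depth.
- arm.finish_job(): hands the job in, once; it reports no verdict.
The state is a dict: "time_s": time; "joints": joint angles; "joint_velocities": joint speeds; "joint_torque": joint torques, N m; "tcp_pos": TCP position; "ee_rot": TCP orientation; "force": force on the tool from outside, world axes, zero at the start; "wrist_torque": the same for the moment, N m; "width": finger opening in m.
Only numpy, scipy, OpenCV 4.12 (cv2) and the standard library are available. Lean on these libraries where they do the work, as an engineer would, in place of code of your own. Each camera call takes 0.05 s, during which the arm holds its last target. There are 200 camera calls.

### The job

Take the lamp module with the green flange out of its rack and fit it to the light source box: line its two lugs up with the slots of the bayonet socket on top of the box, push it in against the spring and twist it clockwise (seen from above) until it locks and stays down, upright, when you let go. Work gently: never force the lamp against the socket, and leave the amber lamp and the other things on the bench where they are.

Things in the scene. Friction and masses are not known exactly. Their poses are not given: they have to be found in the camera images.
- lamp_green: Lamp module with a GREEN flange, 0.2 to 0.3 kg, upright in one of the rack's wells, the same after half a turn. Origin: centre of the stem's flat foot, z up. Round stem 34 mm across, z 0 to 29 mm, foot bevelled 1.5 mm; two lugs on it (see green_lug); green flange 52 mm across, z 29 to 35 mm, a white tick above each lug; finned block on top (see green_grip).
- green_lug (a point): Middle of the lug on the green lamp's +x side; a second lug lies opposite, on -x. Each is brass, 8 mm wide (lamp y), 6 mm high (z 4 to 10 mm above the lamp's origin) and reaches to 23.5 mm from the axis.
- green_grip (a point): Middle of the green lamp's finned block, the place to grip, 53 mm above the lamp's origin on its axis. The block measures 44 mm (lamp x) by 26 mm (lamp y) by 36 mm high (z 35 to 71 mm). Pinch it from above across its 26 mm (lamp y).
- lightbox: White light source box fixed to the bench, 190 mm (x) by 160 mm (y) by 60 mm high; origin: centre of its underside, z up. On the middle of its top stands a fixed black round bayonet socket. Its two entry slots lie roughly along the box's +x and -x, but the socket is clocked by up to 0.6 rad either way, differently each time and not measured: look at its white ticks or feel for the slots.
- port (a point): Centre of the socket's mouth, on its axis, level with its top face, 88 mm above the bench. Socket 72 mm outside, 28 mm high, bore 37 mm. Two opposite entry slots, 11 mm wide, open to 25 mm from the axis, a white tick on the top face outside each. With its lugs resting on the top face beside the slots, the lamp's origin is 84 mm above the bench.
- seat (a point): Where the lamp's origin is when locked: on the socket axis, 71 mm above the bench. In the slots the lamp meets a spring plate at 77 mm (2.5 N, then 0.65 N more per mm; hard bottom at 63 mm). Below 68 mm it can twist, clockwise only. 0.95 rad past the slots, pockets 3 mm deep and 12 mm wide lie over the lugs, with a hard end stop beyond; let up there (only), the lamp rises to 71 mm and locks.
- lamp_amber: A lamp module of the same shape with an ORANGE flange, standing in the rack's other well; it stays there. Same frame as lamp_green.
- rack: Grey rack block fixed to the bench, 100 mm (x) by 210 mm (y), 18 mm high, with two round wells 57 mm in diameter and 12 mm deep at x = 0, y = +55 and -55 mm; which lamp stands in which well varies. Origin: centre of the underside, z up. The well floor is 6 mm above the bench.
- dish_a: Closed clear culture dish, 63 mm across, 14 mm high, a bystander. Origin: centre of underside.
- dish_b: Another closed clear culture dish, same size, a bystander. Origin: centre of underside.
- slide_box: Blue slide box, 90 by 36 by 34 mm, a bystander. Origin: centre of underside.
- oil_bottle: Small bottle, 32 mm across and 70 mm high, a bystander. Origin: centre of underside.
- canister: Black objective canister, 44 mm across and 60 mm high, a bystander. Origin: centre of underside.
- tip_box: Yellow pipette tip box, 120 by 85 by 60 mm, a bystander. Origin: centre of underside.

How it is judged:
On the way, in this order (a step that is already met when the one before it is completed fails the run):
1. the green lamp is lifted out of the rack (z of lamp_green in the frame of rack above 0.03 m), for 0.05 s.
2. the green lamp is pushed down into the socket, against the spring (z of lamp_green in the frame of lightbox below 0.0725 m and horizontal distance between lamp_green and port below 0.005 m), for 0.05 s.
At the end, for the whole second after the job is handed in: The green lamp is locked in the socket: on its axis within 4 mm, upright within 0.08 rad, held down by the pockets with its origin 69.3 to 73.5 mm above the box's underside, at rest and released (horizontal distance between lamp_green and port below 0.004 m and z of lamp_green in the frame of lightbox between 0.0693 and 0.0735 m and angle between lamp_green's own z axis and vertical below 0.08 rad and linear speed of lamp_green below 0.02 m/s); the robot touches nothing.
It fails at once if the lamp is forced against the socket or box (over 60 N) (contact force between lamp_green and lightbox above 60 N).
It fails at once if the amber lamp is moved or tipped (distance of lamp_amber from where it was at the start of the episode above 0.02 m or angle between lamp_amber's own z axis and vertical above 0.4 rad).
It fails at once if a bystander is displaced (distance of any of dish_a, dish_b, slide_box, oil_bottle, canister, tip_box from where it was at the start of the episode above 0.03 m).
It also fails if it takes over 67 s, if anything falls off the work surface, if the arm or the gripper's body presses on something with over 40 N, if the wrist force passes 120 N, or if a joint passes its speed limit or range.

## Working session

There is one attempt and no reset: what is moved stays moved. The work goes in short steps, Python scripts to look and compute and a tool call to move; the robot and the scene stay as the last step left them, time stands still between calls to the robot, and variables do not carry over. Pictures are saved under pics/ and viewed, about 8 in all and at most 12, crops included, and the job is handed in when it is done.

Besides the shell and the picture viewer there is one more tool, called after "Emit:" by a JSON object that holds its "api" and its "payload". arm_command: Moves the arm, as the interface text tells. Shift numbers are shares of 200 mm and turn numbers shares of 360 degrees, none past 1 either way. Its arguments: {"type":"object","properties":{"deltas":{"type":"array","items":{"type":"object","properties":{"slide":{"type":"array","items":{"type":"number","minimum":-1,"maximum":1}},"yaw":{"type":"number","minimum":-1,"maximum":1},"claw":{"type":"number"}}}},"squeeze":{"type":"number"}},"required":["deltas"]}

```bash
mkdir -p pics; ls
cat > h.py <<'E'
import numpy as np, cv2
from rig import arm
def snap(n,f=None):
    s=arm.snapshot(n)
    if f: cv2.imwrite('pics/'+f,s['img'])
    return s
def ray(s,uv,z):
    K=np.array(s['intrinsics']);R=cv2.Rodrigues(np.array(s['rvec'],float))[0];t=np.array(s['tvec'],float).ravel()
    c=-R.T@t; uv=np.atleast_2d(np.array(uv,float)); d=(R.T@np.linalg.inv(K)@np.c_[uv,np.ones(len(uv))].T).T
    return c+d*((z-c[2])/d[:,2])[:,None]
def proj(s,P):
    return cv2.projectPoints(np.atleast_2d(np.array(P,float)),np.array(s['rvec'],float),np.array(s['tvec'],float),np.array(s['intrinsics'],float),None)[0][:,0]
E
python3 - <<'E'
from h import *
for n in('top','scene'):
    s=snap(n,n+'1.png'); R=cv2.Rodrigues(np.array(s['rvec'],float))[0]; print(n,-R.T@np.array(s['tvec']).ravel(),np.array(s['intrinsics']).tolist())
st=arm.state();print(st['time_s'],st['tcp_pos'],st['ee_rot'],st['force'],st['width'])
E
```

```text
pics
top [ 0.36142994 -0.04173503  1.08823131] [[406.64334692241135, 0.0, 277.3159432659324], [0.0, 406.64334692241135, 208.2127552853896], [0.0, 0.0, 1.0]]
scene [1.56881243 0.08981113 0.78541765] [[469.9386436854742, 0.0, 272.1695869324338], [0.0, 469.9386436854742, 207.53170813653838], [0.0, 0.0, 1.0]]
0.1 [0.22946793 0.47178949 0.23079927] [[ 8.99238290e-01 -6.17634994e-04  4.37458703e-01]
 [-4.37459116e-01 -9.41708551e-04  8.99237808e-01]
 [-1.43442137e-04 -9.99999366e-01 -1.11701044e-03]] [ 0.84869363 -0.54922968  0.6655156 ] 0.08519410562180776
```

View pics/top1.png

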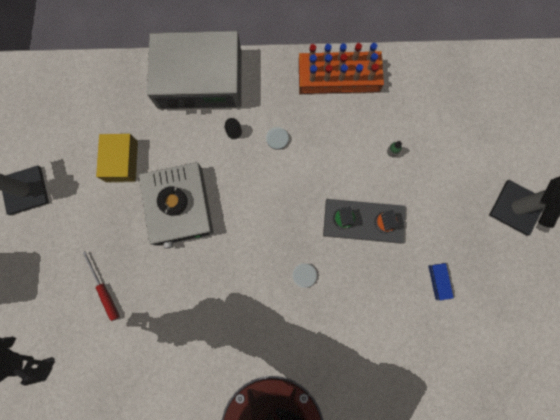

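View pics/scene1.png

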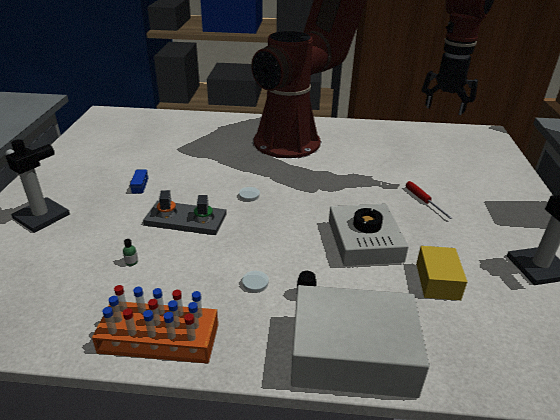

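The top view shows the green lamp at about (345,217), the amber lamp at (389,221) and the socket at (172,201). The scene view agrees with this layout. Next I'll measure them by colour masks.

Run:
```python
from h import *
s=snap('top'); im=s['img']; h=cv2.cvtColor(im,cv2.COLOR_BGR2HSV)
def blob(lo,hi,roi):
    m=cv2.inRange(h,np.array(lo),np.array(hi)); M=np.zeros_like(m); x0,y0,x1,y1=roi; M[y0:y1,x0:x1]=m[y0:y1,x0:x1]; return M
for n,lo,hi,z in(('green',(40,80,30),(90,255,255),.041),('amber',(3,120,80),(20,255,255),.041)):
    m=blob(lo,hi,(320,195,410,245)); c=cv2.findNonZero(m); 
    (cc,r)=cv2.minEnclosingCircle(c); print(n,len(c),cc,r,ray(s,cc,z)[0], 'r px expect',.026*406/(1.088-z))
# rack rectangle
m=blob((0,0,40),(180,60,110),(315,190,415,250));m=cv2.morphologyEx(m,cv2.MORPH_CLOSE,np.ones((9,9)))
c=max(cv2.findContours(m,0,2)[0],key=cv2.contourArea); b=cv2.boxPoints(cv2.minAreaRect(c)); P=ray(s,b,.018)[:,:2]; print('rack',P.mean(0),np.linalg.norm(np.diff(P,axis=0),axis=1),P.tolist())
# socket
m=blob((0,0,0),(180,255,60),(140,170,205,235)); c=max(cv2.findContours(m,0,2)[0],key=cv2.contourArea); e=cv2.fitEllipse(c); print('sock',e,ray(s,e[0],.088)[0],.036*406.6)
crop=np.hstack([cv2.resize(im[165:245,135:215],(400,400),interpolation=2),cv2.resize(im[185:255,325:395],(400,400),interpolation=2)]);cv2.imwrite('pics/c1.png',crop)
```

```text
green 80 (344.441162109375, 217.5) 9.8804292678833 [ 0.52558967 -0.19420983  0.041     ] r px expect 10.082139446036292
amber 86 (385.5, 222.0) 9.708344459533691 [ 0.5121825  -0.29953695  0.041     ] r px expect 10.082139446036292
rack [ 0.51994488 -0.25098203] [0.10251104 0.21898203 0.10181067] [[0.4807300881453475, -0.13680637831947803], [0.5824861461201105, -0.14922481990497152], [0.5585627239581127, -0.3668961322363357], [0.45800055441604803, -0.3510007828088924]]
sock ((172.2618408203125, 200.3914337158203), (24.50462532043457, 29.275150299072266), 104.851806640625) [0.568605   0.24399352 0.088     ] 14.637599999999999
```

View pics/c1.png

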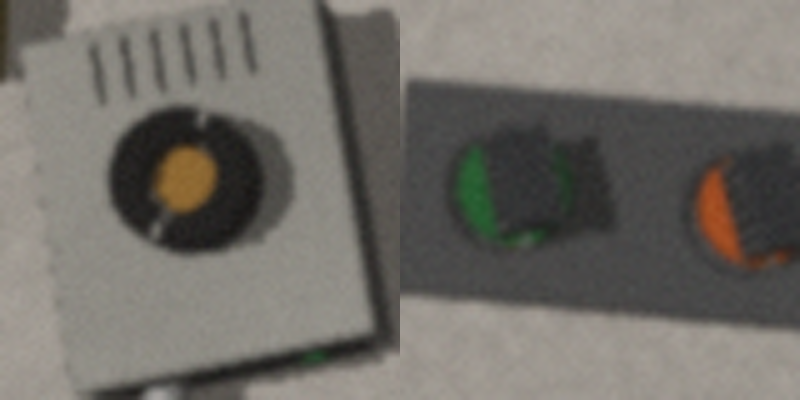

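Emit:
{"api": "arm_command", "payload": {"deltas": [{"slide":[0.9,-1,0.2],"yaw":0,"claw":1},{"slide":[0.9,-1,0.2],"yaw":0,"claw":1},{"slide":[0.9,-1,0.2],"yaw":0,"claw":1},{"slide":[0.9,-1,0.2],"yaw":0,"claw":1},{"slide":[0.9,-1,0.2],"yaw":0,"claw":1},{"slide":[0.9,-1,0.2],"yaw":0,"claw":1},{"slide":[0.9,-1,0.2],"yaw":0,"claw":1},{"slide":[0.9,-1,0.2],"yaw":0,"claw":1}]}}

```text
time_s: 0.95
tcp_pos: [0.4095, 0.2719, 0.271]
ee_rot: [[0.899, -0.001, 0.439], [-0.439, 0.0, 0.899], [-0.001, -1.0, -0.0]]
force: [0.7, 0.5, -0.3]
width: 0.0855
```

Run:
```python
from h import *
s=snap('wrist','w1.png'); R=cv2.Rodrigues(np.array(s['rvec'],float))[0]; print('cam',-R.T@np.array(s['tvec']).ravel(),'\n',R.T)
st=arm.state();print(st['time_s'],st['tcp_pos'],st['ee_rot'],st['joints'],st['force'])
print(proj(s,[.5686,.244,.088]))
```

```text
cam [0.33637422 0.30845741 0.41429684] 
 [[ 4.39225436e-01  8.51504047e-01  2.86394614e-01]
 [ 8.98376830e-01 -4.16413533e-01 -1.39709844e-01]
 [ 2.95094976e-04  3.18654403e-01 -9.47870922e-01]]
1.0 [0.40907459 0.27242147 0.27101065] [[ 8.99237567e-01 -8.01142195e-04  4.37459891e-01]
 [-4.37460014e-01  2.48509494e-05  8.99237864e-01]
 [-7.31288690e-04 -9.99999679e-01 -3.28120768e-04]] [ 4.38385673e-01  2.07552498e-01 -1.59092727e-01  1.20486594e+00
  3.62568518e-04  8.91157681e-01] [-1.08736256  0.60827149  0.05087536]
[[316.91019202 305.19414656]]
```

View pics/w1.png

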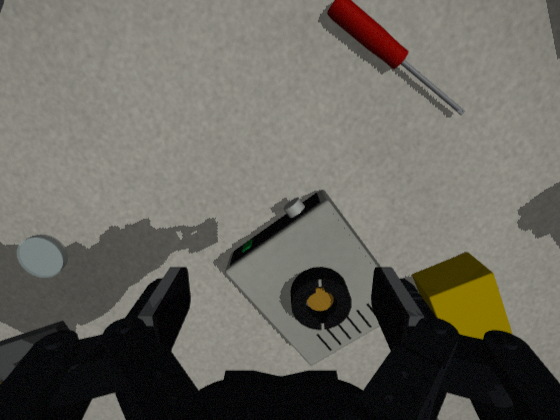

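The wrist view shows the whole socket at about (321,299), with white ticks near (320,284) and (323,326). I'll measure both.

Run:
```python
from h import *
s=snap('wrist'); im=s['img']; x0,y0,x1,y1=280,255,362,340
g=im.max(axis=2); m=np.zeros_like(g); m[y0:y1,x0:x1]=(g[y0:y1,x0:x1]<75)*255
c=max(cv2.findContours(m,0,2)[0],key=cv2.contourArea); hull=cv2.convexHull(c)
P=ray(s,hull[:,0],.088)[:,:2]; print('hull',len(P),'circ',cv2.minEnclosingCircle(P.astype(np.float32)))
hs=cv2.cvtColor(im,cv2.COLOR_BGR2HSV)
ins=np.zeros_like(g); cv2.drawContours(ins,[hull],-1,255,-1); ins=cv2.erode(ins,np.ones((3,3)))
w=cv2.inRange(hs,np.array((0,0,110)),np.array((180,70,255)))&ins
n,l,stt,ce=cv2.connectedComponentsWithStats(w)
for i in range(1,n): 
    if stt[i,4]>3: print(stt[i],ce[i],ray(s,ce[i],.088)[0])
cv2.imwrite('pics/c2.png',cv2.resize(im[250:345,270:370],None,fx=6,fy=6,interpolation=2))
```

```text
hull 29 circ ((0.575779378414154, 0.2508429288864136), 0.05807136744260788)
[318 281   3   6  12] [319.33333333 283.08333333] [0.54133369 0.2596536  0.088     ]
[348 307  11  22  78] [352.47435897 316.71794872] [0.60230456 0.27700323 0.088     ]
[340 320  18  17 140] [348.43571429 328.29285714] [0.61605432 0.26610997 0.088     ]
[318 325  13  12  43] [323.58139535 330.88372093] [0.60614834 0.2368876  0.088     ]
[330 327  17  12 109] [337.81651376 333.17431193] [0.61710232 0.25144092 0.088     ]
```

View pics/c2.png

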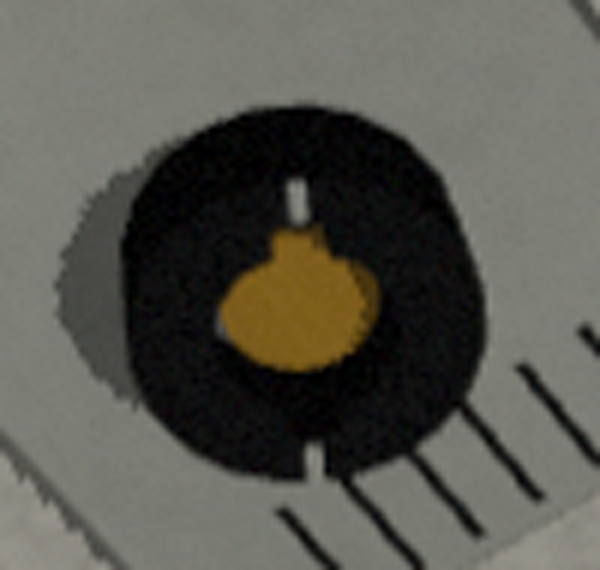

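Run:
```python
from h import *
for n,a in(('wrist',[(319.25,283.1),(322.1,326.2)]),('top',[(174.9,188.1),(165.9,210.5)])):
    s=snap(n); P=ray(s,a,.088)[:,:2]; d=P[1]-P[0]; print(n,P.tolist(),P.mean(0),np.linalg.norm(d),np.arctan2(d[1],d[0]))
```

```text
wrist [[0.5411210376854387, 0.2599540032676518], [0.5987261241002462, 0.2384991837737791]] [0.56992358 0.24922659] 0.06147076752711073 -0.35653020989998446
top [[0.6003489430950257, 0.23836516074018002], [0.5429229159918575, 0.25918402779018646]] [0.57163593 0.24877459] 0.06108333499490395 2.793795926778439
```

Emit:
{"api": "arm_command", "payload": {"deltas": [{"slide":[0.0,-1,0.0],"yaw":0,"claw":1},{"slide":[0.0,-1,0.0],"yaw":0,"claw":1},{"slide":[0.0,-1,0.0],"yaw":0,"claw":1},{"slide":[0.0,-1,0.0],"yaw":0,"claw":1},{"slide":[0.0,-1,0.0],"yaw":0,"claw":1},{"slide":[0.0,-1,0.0],"yaw":0,"claw":1}]}}

```text
time_s: 1.75
tcp_pos: [0.4096, 0.0717, 0.2714]
ee_rot: [[0.898, 0.0, 0.439], [-0.439, 0.0, 0.898], [0.0, -1.0, 0.0]]
force: [0.5, 0.7, -0.8]
width: 0.0854
```

Emit:
{"api": "arm_command", "payload": {"deltas": [{"slide":[0.2,-1,0.0],"yaw":0,"claw":1},{"slide":[0.2,-1,0.0],"yaw":0,"claw":1},{"slide":[0.2,-1,0.0],"yaw":0,"claw":1},{"slide":[0.2,-1,0.0],"yaw":0,"claw":1},{"slide":[0.2,-1,0.0],"yaw":0,"claw":1},{"slide":[0.2,-1,0.0],"yaw":0,"claw":1}]}}

```text
time_s: 2.35
tcp_pos: [0.4501, -0.1273, 0.2708]
ee_rot: [[0.899, -0.001, 0.437], [-0.437, 0.001, 0.899], [-0.001, -1.0, 0.0]]
force: [-0.2, 0.6, -0.1]
width: 0.0851
```

Run:
```python
from h import *
s=snap('wrist'); im=s['img']; st=arm.state();print(st['time_s'],st['tcp_pos'],st['ee_rot'],st['joints'])
u,v=proj(s,[.525,-.194,.06])[0].astype(int); print(u,v)
x0=max(u-75,0);y0=max(v-60,0);print(x0,y0)
h=cv2.cvtColor(im,cv2.COLOR_BGR2HSV)
for n,lo,hi,z in(('green',(40,80,30),(90,255,255),.041),('amber',(3,120,80),(20,255,255),.041)):
    m=cv2.inRange(h,np.array(lo),np.array(hi)); c=cv2.findNonZero(m)
    P=ray(s,c[:,0],z)[:,:2].astype(np.float32); P=P[np.hypot(*(P-np.median(P,0)).T)<.05]; print(n,len(P),cv2.minEnclosingCircle(P))
cv2.imwrite('pics/c3.png',cv2.resize(im[y0:y0+120,x0:x0+150],None,fx=5,fy=5,interpolation=2))
```

```text
2.4 [ 0.44987491 -0.12636166  0.27095149] [[ 8.99852954e-01 -8.31909648e-04  4.36192583e-01]
 [-4.36191810e-01  9.63759239e-04  8.99853197e-01]
 [-1.16898119e-03 -9.99999190e-01  5.04369423e-04]] [-4.30844634e-01  1.61016696e-01 -2.17199209e-01  1.19373881e+00
  5.28247096e-04  2.05179862e-02]
257 250
182 190
green 345 ((0.5239881277084351, -0.1940668225288391), 0.02610599249601364)
amber 245 ((0.5117666721343994, -0.300375372171402), 0.02510352060198784)
```

View pics/c3.png

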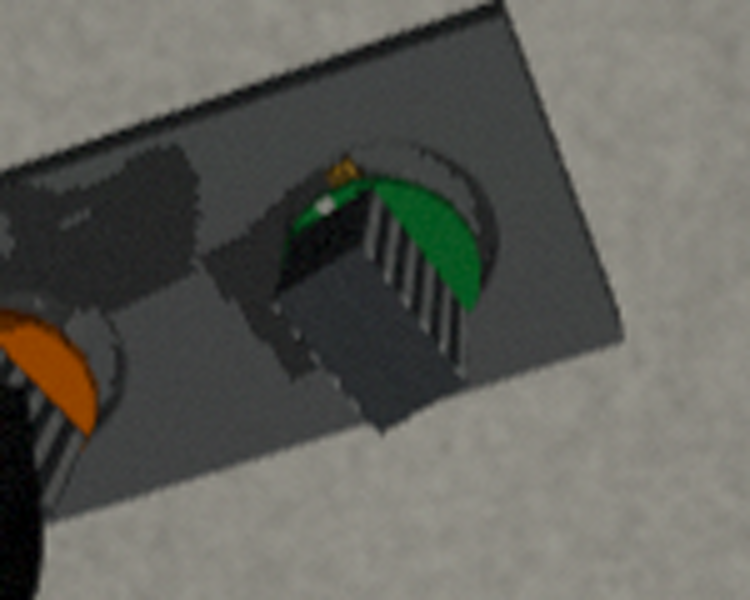

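The crop shows the green lamp's block top with corners near crop points (276,292), (365,256), (465,378) and (382,433). A tick and a lug are visible at upper left, along the block's 44 mm direction.

Run:
```python
from h import *
s=snap('wrist')
a=np.array([(276,293),(365,257),(465,378),(382,433)])/5-.4+[182,190]
P=ray(s,a,.077)[:,:2]; print(P.mean(0)); E=np.roll(P,-1,0)-P; print(np.linalg.norm(E,axis=1),np.arctan2(E[:,1],E[:,0]))
t=ray(s,np.array([325,205])/5-.4+[182,190],.041)[0,:2]; l=ray(s,np.array([342,168])/5-.4+[182,190],.016)[0,:2]
c=np.array([.524,-.194]); print('tick',t,np.hypot(*(t-c)),np.arctan2(*(t-c)[::-1]),'lug',l,np.hypot(*(l-c)),np.arctan2(*(l-c)[::-1]))
st=arm.state();print('jaw',np.arctan2(st['ee_rot'][1][2],st['ee_rot'][0][2]))
```

```text
[ 0.52517092 -0.19368949]
[0.02292509 0.03902657 0.02499318 0.04426014] [ 1.53161732  0.17721779 -1.38418591 -3.02318983]
tick [ 0.50147638 -0.1978881 ] 0.022856740259840237 -2.970654208719403 lug [ 0.5023148  -0.19598297] 0.021775675521097996 -3.0504026809331894
jaw 1.120338376911114
```

Emit:
{"api": "arm_command", "payload": {"deltas": [{"slide":[0.37,-0.33,-0.6],"yaw":0.094,"claw":0.6},{"slide":[0.37,-0.33,-0.6],"yaw":0.094,"claw":0.6},{"slide":[0.37,-0.33,-0.6],"yaw":0.094,"claw":0.6},{"slide":[0.37,-0.33,-0.6],"yaw":0.094,"claw":0.6},{"slide":[0.37,-0.33,-0.6],"yaw":0.094,"claw":0.6},{"slide":[0.37,-0.33,-0.6],"yaw":0.094,"claw":0.6},{"slide":[0.37,-0.33,-0.6],"yaw":0.094,"claw":0.6}]}}

```text
time_s: 3.15
tcp_pos: [0.5241, -0.1928, 0.1527]
ee_rot: [[0.991, 0.002, -0.136], [0.136, -0.001, 0.991], [0.002, -1.0, -0.001]]
force: [0.3, 0.2, -0.4]
width: 0.0682
```

Run:
```python
from h import *
s=snap('wrist','w4.png'); st=arm.state();print(st['time_s'],st['tcp_pos'],np.arctan2(st['ee_rot'][1][2],st['ee_rot'][0][2]),st['width'],st['force'])
# where the block should be
from math import cos,sin
c=np.array([.5243,-.194]);y=.14;R=np.array([[cos(y),-sin(y)],[sin(y),cos(y)]])
Q=np.c_[(R@(np.array([(22,13),(-22,13),(-22,-13),(22,-13)])/1000).T).T+c,np.full(4,.077)]
p=proj(s,Q); im=s['img'].copy(); cv2.polylines(im,[p.round().astype(int)],True,(255,0,255),1); cv2.imwrite('pics/w4.png',im); print(p)
```

```text
3.2 [ 0.52410416 -0.19314909  0.15272288] 1.7073833049065914 0.06826944381180823 [-0.71001715 -0.37785063  0.10902434]
[[295.70784114 242.27173899]
 [296.39039853 185.79654054]
 [259.70924634 185.94909982]
 [261.18133757 242.4046536 ]]
```

View pics/w4.png

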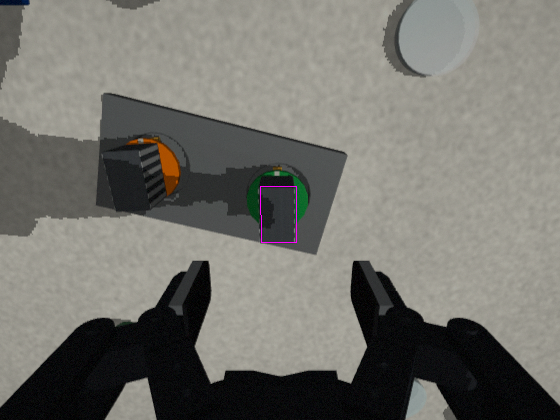

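The drawn estimate matches the block top outline, about (278,214), to within a pixel or so, and the fingers are centred on it. I'll descend and grip.

Emit:
{"api": "arm_command", "payload": {"deltas": [{"slide":[0,0,-0.2],"yaw":0,"claw":0.6},{"slide":[0,0,-0.35],"yaw":0,"claw":0.6},{"slide":[0,0,-0.45],"yaw":0,"claw":0.6},{"slide":[0,0,-0.52],"yaw":0,"claw":0.6},{"slide":[0,0,-0.52],"yaw":0,"claw":0.6},{"slide":[0,0,-0.52],"yaw":0,"claw":-1},{"slide":[0,0,-0.52],"yaw":0,"claw":-1},{"slide":[0,0,-0.52],"yaw":0,"claw":-1}], "squeeze": 40}}

```text
time_s: 4.0
tcp_pos: [0.5244, -0.1943, 0.0485]
ee_rot: [[0.991, 0.002, -0.137], [0.137, -0.001, 0.991], [0.002, -1.0, -0.001]]
force: [-0.1, -2.1, 5.0]
width: 0.0255
```

Emit:
{"api": "arm_command", "payload": {"deltas": [{"slide":[0,0,0],"yaw":0,"claw":-1},{"slide":[0,0,0],"yaw":0,"claw":-1},{"slide":[0,0,0],"yaw":0,"claw":-1},{"slide":[0,0,0],"yaw":0,"claw":-1}]}}

```text
time_s: 4.4
tcp_pos: [0.5245, -0.1942, 0.0485]
ee_rot: [[0.991, 0.002, -0.137], [0.137, -0.001, 0.991], [0.002, -1.0, -0.001]]
force: [-1.3, 1.3, 7.5]
width: 0.0253
```

Emit:
{"api": "arm_command", "payload": {"deltas": [{"slide":[0,0,0.1],"yaw":0,"claw":-1},{"slide":[0,0,0.25],"yaw":0,"claw":-1},{"slide":[0,0,0.45],"yaw":0,"claw":-1},{"slide":[0,0,0.7],"yaw":0,"claw":-1},{"slide":[0,0,0.7],"yaw":0,"claw":-1}]}}

```text
time_s: 4.9
tcp_pos: [0.5269, -0.1955, 0.1939]
ee_rot: [[0.99, 0.009, -0.137], [0.137, -0.005, 0.991], [0.008, -1.0, -0.006]]
force: [0.2, -0.9, -2.9]
width: 0.0254
```

Emit:
{"api": "arm_command", "payload": {"deltas": [{"slide":[0,0.2,0],"yaw":-0.078,"claw":-1},{"slide":[0,0.4,0],"yaw":-0.078,"claw":-1},{"slide":[0,0.6,0],"yaw":-0.078,"claw":-1},{"slide":[0,0.8,0],"yaw":-0.078,"claw":-1},{"slide":[0,1,0],"yaw":-0.078,"claw":-1},{"slide":[0,1,0],"yaw":-0.078,"claw":-1},{"slide":[0,1,0],"yaw":-0.078,"claw":-1}]}}

```text
time_s: 5.6
tcp_pos: [0.5233, 0.007, 0.1869]
ee_rot: [[0.939, -0.001, 0.343], [-0.343, -0.0, 0.939], [-0.0, -1.0, -0.0]]
force: [-0.0, 0.1, -3.0]
width: 0.0253
```

Emit:
{"api": "arm_command", "payload": {"deltas": [{"slide":[0,0.2,0],"yaw":0,"claw":-1},{"slide":[0,0.4,0],"yaw":0,"claw":-1},{"slide":[0,0.6,0],"yaw":0,"claw":-1},{"slide":[0,0.75,0],"yaw":0,"claw":-1},{"slide":[0,0.75,0],"yaw":0,"claw":-1},{"slide":[0,0.75,0],"yaw":0,"claw":-1}]}}

```text
time_s: 6.2
tcp_pos: [0.5237, 0.1554, 0.1869]
ee_rot: [[0.939, -0.0, 0.345], [-0.345, -0.001, 0.939], [-0.0, -1.0, -0.001]]
force: [-0.1, 0.2, -3.6]
width: 0.0253
```

Run:
```python
from h import *
s=snap('wrist','w5.png'); st=arm.state();print(st['time_s'],st['tcp_pos'],np.arctan2(st['ee_rot'][1][2],st['ee_rot'][0][2]),st['width'],st['force'],st['wrist_torque'])
t=snap('top'); im=s['img']
print(proj(s,[.5707,.249,.088]))
cv2.imwrite('pics/w5.png',np.hstack([im, cv2.resize(t['img'][150:250,110:170+0] if 0 else t['img'][140:245,125:185],(240,420),interpolation=2)]))
```

```text
6.25 [0.52376428 0.15488005 0.18698178] 1.2176609862633463 0.025403617741033682 [ 0.28641145 -0.15846183 -2.6566464 ] [-0.02572142  0.00068805  0.0208816 ]
[[407.71959496 219.09888112]]
```

View pics/w5.png

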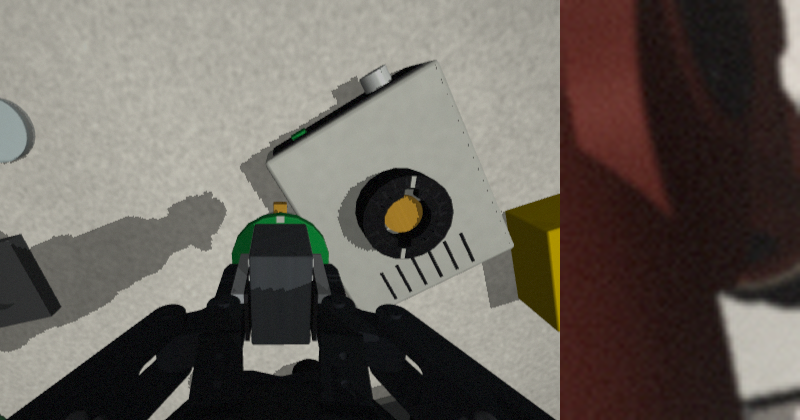

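The lamp is held straight, with its own tick at (280,219). Socket ticks are visible at about (414,182) and (403,254). I'll refine the socket pose and the lamp's pose in the hand.

Run:
```python
from h import *
s=snap('wrist'); im=s['img']; h=cv2.cvtColor(im,cv2.COLOR_BGR2HSV); st=arm.state()
W=cv2.inRange(h,np.array((0,0,110)),np.array((180,60,255)))
def ctr(x0,y0,x1,y1):
    n,l,q,c=cv2.connectedComponentsWithStats(W[y0:y1,x0:x1]); i=1+q[1:,4].argmax(); print(q[i]); return c[i]+[x0,y0]
a=[ctr(407,173,422,190),ctr(396,245,410,263)]; print(a)
P=ray(s,a,.088)[:,:2]; d=P[0]-P[1]; print(P,P.mean(0),np.hypot(*d),np.arctan2(d[1],d[0]))
# top-face rim: dark pixels, upper arc only (near-camera side is top rim as camera looks along +x,..)
m=((im.max(axis=2)<70)*255).astype(np.uint8); M=np.zeros_like(m); M[160:265,350:460]=m[160:265,350:460]
c=max(cv2.findContours(M,0,2)[0],key=cv2.contourArea)[:,0]; Q=ray(s,cv2.convexHull(c)[:,0],.088)[:,:2]; print('rim radii mm',np.round(1e3*np.hypot(*(Q-P.mean(0)).T)).astype(int), np.round(np.degrees(np.arctan2(*(Q-P.mean(0)).T[::-1]))).astype(int))
k=ctr(272,214,289,224); z=st['tcp_pos'][2]-.0425+.035; t=ray(s,k,z)[0,:2]; e=t-st['tcp_pos'][:2]; print('lamp tick',k,t,np.hypot(*e),np.arctan2(e[1],e[0])+np.pi,'jaw-90',np.arctan2(st['ee_rot'][1][2],st['ee_rot'][0][2])-np.pi/2)
g=cv2.inRange(h,np.array((40,80,30)),np.array((90,255,255)));g[:,:225]=0;g[:,335:]=0;g[:205]=0;g[275:]=0
G=ray(s,cv2.findNonZero(g)[:,0],z)[:,:2].astype(np.float32); print('flange',cv2.minEnclosingCircle(G),st['tcp_pos'])
```

```text
[ 5  2  5 12 50]
[  0   3  14  15 110]
[array([413.92, 180.58]), array([402.97272727, 257.27272727])]
[[0.54111133 0.26008199]
 [0.60365934 0.23655532]] [0.57238533 0.24831865] 0.06682632032805566 2.7818247619765457
rim radii mm [44 41 39 38 38 37 37 37 37 37 36 36 36 35 50 41 34 35 35 39 40 42 43 45
 47 48 48 48 49 49 48 48 48 47] [ 165  155  145  135  131  122  115  104  101   97   87   77   70   65
   16   -5  -51  -67  -72 -102 -105 -112 -117 -127 -133 -141 -143 -146
 -153 -157 -163 -168 -171 -178]
[ 5  2  7  7 49]
lamp tick [280. 219.] [0.50181145 0.1633209 ] 0.02368271911808301 5.906019288063879 jaw-90 -0.35418030099015274
flange ((0.5223485827445984, 0.15571001172065735), 0.025634324178099632) [0.52382956 0.15459885 0.18715839]
```

Emit:
{"api": "arm_command", "payload": {"deltas": [{"slide":[0.1,0.2,0],"yaw":0,"claw":-1},{"slide":[0.2,0.4,0],"yaw":0,"claw":-1},{"slide":[0.238,0.469,0],"yaw":0,"claw":-1},{"slide":[0.238,0.469,0],"yaw":0,"claw":-1},{"slide":[0.238,0.469,-0.15],"yaw":0,"claw":-1},{"slide":[0.238,0.469,-0.24],"yaw":0,"claw":-1},{"slide":[0.238,0.469,-0.24],"yaw":0,"claw":-1},{"slide":[0.238,0.469,-0.24],"yaw":0,"claw":-1}]}}

```text
time_s: 7.15
tcp_pos: [0.5713, 0.2487, 0.1397]
ee_rot: [[0.938, -0.0, 0.346], [-0.346, -0.0, 0.938], [-0.0, -1.0, -0.0]]
force: [-0.5, -0.0, -1.8]
width: 0.0253
```

Run:
```python
from h import *
s=snap('wrist'); st=arm.state();print(st['time_s'],st['tcp_pos'],np.arctan2(st['ee_rot'][1][2],st['ee_rot'][0][2]),st['width'],st['force'],st['wrist_torque'])
cv2.imwrite('pics/w6.png',cv2.resize(s['img'][150:300,180:380],None,fx=4,fy=4,interpolation=2))
```

```text
7.2 [0.57187188 0.2490791  0.14040971] 1.2173952172667235 0.025823214541623188 [ 0.26190716 -0.4097177  -3.22224158] [-0.01429803 -0.02254005 -0.00122861]
```

View pics/w6.png

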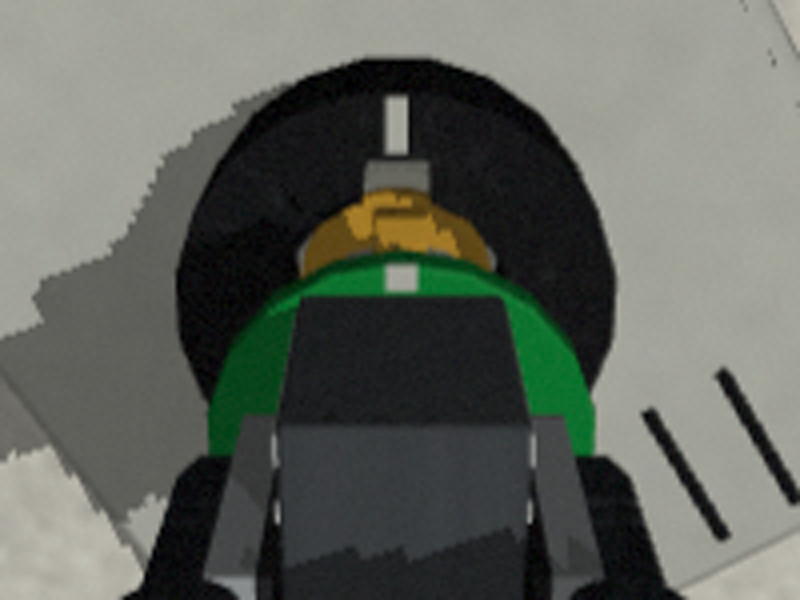

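The lamp tick at crop x≈402 and the socket tick at x≈397 line up, and the entry slot sits directly above the lug. I'll lower gently and watch the force.

Emit:
{"api": "arm_command", "payload": {"deltas": [{"slide":[0,-0.002,-0.02],"yaw":0,"claw":-1},{"slide":[0,-0.002,-0.04],"yaw":0,"claw":-1},{"slide":[0,-0.002,-0.055],"yaw":0,"claw":-1},{"slide":[0,-0.002,-0.065],"yaw":0,"claw":-1},{"slide":[0,-0.002,-0.065],"yaw":0,"claw":-1}]}}

```text
time_s: 7.7
tcp_pos: [0.571, 0.2495, 0.1259]
ee_rot: [[0.939, -0.001, 0.345], [-0.345, -0.0, 0.939], [-0.0, -1.0, -0.0]]
force: [-0.3, -0.4, -3.3]
width: 0.0251
```

Emit:
{"api": "arm_command", "payload": {"deltas": [{"slide":[0,0,-0.008],"yaw":0,"claw":-1},{"slide":[0,0,-0.016],"yaw":0,"claw":-1},{"slide":[0,0,-0.024],"yaw":0,"claw":-1},{"slide":[0,0,-0.024],"yaw":0,"claw":-1}]}}

```text
time_s: 8.1
tcp_pos: [0.5711, 0.2494, 0.1212]
ee_rot: [[0.939, -0.001, 0.345], [-0.345, -0.0, 0.939], [-0.0, -1.0, -0.0]]
force: [-1.1, -1.0, -3.6]
width: 0.0254
```

The lugs are in the slots: foot at about 79 mm, with no contact force. Next I'll push against the spring.

Emit:
{"api": "arm_command", "payload": {"deltas": [{"slide":[0,0,0],"yaw":0,"claw":-1},{"slide":[0,0,-0.015],"yaw":0,"claw":-1},{"slide":[0,0,-0.03],"yaw":0,"claw":-1},{"slide":[0,0,-0.045],"yaw":0,"claw":-1},{"slide":[0,0,-0.045],"yaw":0,"claw":-1}], "squeeze": 60}}

```text
time_s: 8.6
tcp_pos: [0.5711, 0.2494, 0.1125]
ee_rot: [[0.939, -0.0, 0.345], [-0.345, -0.0, 0.939], [0.0, -1.0, -0.0]]
force: [-2.7, -2.1, 1.2]
width: 0.0247
```

Emit:
{"api": "arm_command", "payload": {"deltas": [{"slide":[0,0,-0.01],"yaw":0,"claw":-1},{"slide":[0,0,-0.023],"yaw":0,"claw":-1},{"slide":[0,0,-0.023],"yaw":0,"claw":-1},{"slide":[0,0,-0.023],"yaw":0,"claw":-1}]}}

```text
time_s: 9.0
tcp_pos: [0.5712, 0.2493, 0.1084]
ee_rot: [[0.939, 0.0, 0.345], [-0.345, -0.0, 0.939], [0.0, -1.0, -0.0]]
force: [-5.4, -3.6, 7.7]
width: 0.0248
```

Emit:
{"api": "arm_command", "payload": {"deltas": [{"slide":[-0.003,-0.002,0],"yaw":0,"claw":-1},{"slide":[-0.003,-0.002,0],"yaw":-0.01,"claw":-1},{"slide":[-0.003,-0.002,0],"yaw":-0.02,"claw":-1},{"slide":[-0.003,-0.002,0],"yaw":-0.03,"claw":-1},{"slide":[-0.003,-0.002,0],"yaw":-0.03,"claw":-1}]}}

```text
time_s: 9.5
tcp_pos: [0.5707, 0.2495, 0.1085]
ee_rot: [[0.856, 0.0, 0.516], [-0.516, 0.001, 0.856], [0.0, -1.0, 0.001]]
force: [-3.8, -0.9, 6.5]
width: 0.0249
```

Run:
```python
from h import *
st=arm.state();print(st['time_s'],st['tcp_pos'],np.arctan2(st['ee_rot'][1][2],st['ee_rot'][0][2]),st['width'],st['force'],st['wrist_torque'])
```

```text
9.5 [0.57071346 0.24948244 0.10847215] 1.0281779581707293 0.02494001416697077 [-3.76438671 -0.88661681  6.52574919] [-0.30198854  1.09996372  0.00930894]
```

Emit:
{"api": "arm_command", "payload": {"deltas": [{"slide":[-0.003,0,0],"yaw":-0.02,"claw":-1},{"slide":[-0.003,0,0],"yaw":-0.04,"claw":-1},{"slide":[-0.003,0,0],"yaw":-0.06,"claw":-1},{"slide":[-0.003,0,0],"yaw":-0.08,"claw":-1},{"slide":[-0.003,0,0],"yaw":-0.1,"claw":-1},{"slide":[-0.003,0,0],"yaw":-0.115,"claw":-1},{"slide":[-0.003,0,0],"yaw":-0.115,"claw":-1}]}}

```text
time_s: 10.2
tcp_pos: [0.5705, 0.2494, 0.1086]
ee_rot: [[0.3, 0.001, 0.954], [-0.954, 0.001, 0.3], [-0.0, -1.0, 0.001]]
force: [-2.4, -2.1, 5.7]
width: 0.0247
```

Run:
```python
from h import *
st=arm.state();print(st['time_s'],st['tcp_pos'],np.arctan2(st['ee_rot'][1][2],st['ee_rot'][0][2]),st['width'],st['force'],st['wrist_torque'])
```

```text
10.2 [0.57050693 0.24936995 0.10857712] 0.3042980546185871 0.024744712131251113 [-2.42351657 -2.12301128  5.65633855] [-0.40477812  0.79065062 -0.01450596]
```

Emit:
{"api": "arm_command", "payload": {"deltas": [{"slide":[0,0,0],"yaw":-0.006,"claw":-1},{"slide":[0,0,0],"yaw":-0.006,"claw":-1},{"slide":[0,0,0.008],"yaw":-0.006,"claw":-1},{"slide":[0,0,0.016],"yaw":-0.006,"claw":-1},{"slide":[0,0,0.024],"yaw":-0.006,"claw":-1},{"slide":[0,0,0.024],"yaw":-0.006,"claw":-1}]}}

```text
time_s: 10.8
tcp_pos: [0.5705, 0.2493, 0.1131]
ee_rot: [[0.267, 0.001, 0.964], [-0.964, 0.0, 0.267], [-0.0, -1.0, 0.001]]
force: [-2.2, -0.9, 4.5]
width: 0.025
```

Run:
```python
from h import *
st=arm.state();print(st['time_s'],st['tcp_pos'],np.arctan2(st['ee_rot'][1][2],st['ee_rot'][0][2]),st['width'],st['force'],st['wrist_torque'])
```

```text
10.8 [0.57045498 0.24930681 0.11307607] 0.2698209858532854 0.025034293941878845 [-2.1909853  -0.85235716  4.51004163] [-0.11690971  0.40101153 -0.04232417]
```

Emit:
{"api": "arm_command", "payload": {"deltas": [{"slide":[0,0,0.004],"yaw":0,"claw":-1},{"slide":[0,0,0.007],"yaw":0,"claw":-1},{"slide":[0,0,0.007],"yaw":0,"claw":-1}]}}

```text
time_s: 11.1
tcp_pos: [0.5704, 0.2493, 0.1137]
ee_rot: [[0.267, 0.0, 0.964], [-0.964, 0.0, 0.267], [-0.0, -1.0, 0.0]]
force: [1.0, 1.7, -3.4]
width: 0.0249
```

Run:
```python
from h import *
st=arm.state();print(st['time_s'],st['tcp_pos'],np.arctan2(st['ee_rot'][1][2],st['ee_rot'][0][2]),st['width'],st['force'],st['wrist_torque'])
```

```text
11.1 [0.57037675 0.249301   0.11372999] 0.26982032172005843 0.024931990879491443 [ 1.00444181  1.71485549 -3.39992656] [ 0.34073813 -0.51377935  0.01994178]
```

Pulling up 0.8 mm more met solid resistance at a foot height of about 71 mm, so the lamp is in the pockets. I'll release and retreat upward.

Emit:
{"api": "arm_command", "payload": {"deltas": [{"slide":[0,0,-0.002],"yaw":0,"claw":-0.2},{"slide":[0,0,-0.002],"yaw":0,"claw":0.4},{"slide":[0,0,-0.002],"yaw":0,"claw":0.6},{"slide":[0,0,0],"yaw":0,"claw":0.6},{"slide":[0,0,0.2],"yaw":0,"claw":0.6},{"slide":[0,0,0.4],"yaw":0,"claw":0.6},{"slide":[0,0,0.6],"yaw":0,"claw":0.6},{"slide":[0,0,0.7],"yaw":0,"claw":0.6}]}}

```text
time_s: 11.9
tcp_pos: [0.5711, 0.2494, 0.2581]
ee_rot: [[0.267, 0.004, 0.964], [-0.964, 0.001, 0.267], [-0.0, -1.0, 0.005]]
force: [0.2, 0.0, 0.1]
width: 0.0682
```

Emit:
{"api": "arm_command", "payload": {"deltas": [{"slide":[-0.3,-0.3,0.1],"yaw":0,"claw":0.6},{"slide":[-0.4,-0.6,0.1],"yaw":0,"claw":0.6},{"slide":[-0.4,-0.9,0.1],"yaw":0,"claw":0.6},{"slide":[-0.4,-0.9,0.1],"yaw":0,"claw":0.6},{"slide":[-0.4,-0.9,0.1],"yaw":0,"claw":0.6},{"slide":[-0.4,-0.9,0.1],"yaw":0,"claw":0.6},{"slide":[-0.4,-0.9,0.1],"yaw":0,"claw":0.6}]}}

```text
time_s: 12.6
tcp_pos: [0.4904, 0.0697, 0.2742]
ee_rot: [[0.267, 0.0, 0.964], [-0.964, 0.0, 0.267], [-0.0, -1.0, 0.0]]
force: [0.3, 0.1, 0.2]
width: 0.0683
```

Run:
```python
from h import *
st=arm.state();print(st['time_s'],st['tcp_pos'],st['width'],st['force'])
s=snap('wrist');t=snap('top');e=snap('scene')
for n,q in(('w',s),('t',t),('s',e)): print(n,proj(q,[[.5707,.249,.106],[.5707,.249,.142]]))
def crop(q,w):
    u,v=proj(q,[.5707,.249,.11])[0].astype(int); u=np.clip(u,w,560-w); v=np.clip(v,w,420-w); return cv2.resize(q['img'][v-w:v+w,u-w:u+w],(266,266),interpolation=2)
h=cv2.cvtColor(t['img'],cv2.COLOR_BGR2HSV)
m=cv2.inRange(h,np.array((3,120,80)),np.array((20,255,255)));m[:195]=0;m[245:]=0;m[:,:350]=0;m[:,410:]=0
print('amber',cv2.minEnclosingCircle(cv2.findNonZero(m)))
m=cv2.inRange(h,np.array((40,80,30)),np.array((90,255,255)));m[:170]=0;m[235:]=0;m[:,:145]=0;m[:,200:]=0
c=cv2.minEnclosingCircle(cv2.findNonZero(m)); print('green top',c,ray(t,c[0],.106))
cv2.imwrite('pics/f.png',np.hstack([crop(s,90),crop(t,40),crop(e,45)]))
```

```text
12.6 [0.49035965 0.06971438 0.27421978] 0.0683306182802689 [0.28466095 0.12987855 0.15591869]
w [[425.6534453   12.67280985]
 [446.4100583    0.53993173]]
t [[168.27824441 198.15806008]
 [163.97249476 195.09497643]]
s [[368.86201526 210.24801682]
 [370.72144354 198.41370937]]
amber ((385.5, 222.0), 9.552586555480957)Traceback (most recent call last):
  File "<stdin>", line 11, in <module>
cv2.error: OpenCV(4.12.0) /io/opencv/modules/imgproc/src/shapedescr.cpp:201: error: (-215:Assertion failed) count >= 0 && (depth == CV_32F || depth == CV_32S) in function 'minEnclosingCircle'
```

The amber lamp hasn't moved. The arm is probably blocking the top camera's view of the socket, so I'll move further away and look again.

Emit:
{"api": "arm_command", "payload": {"deltas": [{"slide":[-0.6,-0.6,0.1],"yaw":0,"claw":0.6},{"slide":[-0.6,-0.6,0.1],"yaw":0,"claw":0.6},{"slide":[-0.6,-0.6,0.1],"yaw":0,"claw":0.6},{"slide":[-0.6,-0.6,0.1],"yaw":0,"claw":0.6},{"slide":[-0.6,-0.6,0.1],"yaw":0,"claw":0.6},{"slide":[-0.6,-0.6,0.1],"yaw":0,"claw":0.6}]}}

```text
time_s: 13.35
tcp_pos: [0.3705, -0.0506, 0.2942]
ee_rot: [[0.266, 0.001, 0.964], [-0.964, 0.0, 0.266], [0.0, -1.0, 0.001]]
force: [0.1, -0.8, -0.2]
width: 0.0685
```

Run:
```python
from h import *
t=snap('top');e=snap('scene')
def crop(q,w):
    u,v=proj(q,[.5707,.249,.11])[0].astype(int); return cv2.resize(q['img'][v-w:v+w,u-w:u+w],(400,400),interpolation=2)
cv2.imwrite('pics/f2.png',np.hstack([crop(t,45),crop(e,45)]))
for n,q in(('top',t),('scene',e)):
    h=cv2.cvtColor(q['img'],cv2.COLOR_BGR2HSV); m=cv2.inRange(h,np.array((40,80,20)),np.array((90,255,255))); u,v=proj(q,[.5707,.249,.106])[0].astype(int)
    M=np.zeros_like(m);M[v-18:v+18,u-20:u+20]=m[v-18:v+18,u-20:u+20]; c=cv2.findNonZero(M); print(n,(u,v),None if c is None else (len(c),cv2.boundingRect(c)))
    a=np.linspace(0,6.28,60); p=proj(q,np.c_[.5707+.026*np.cos(a),.249+.026*np.sin(a),np.full(60,.106)]); print('expected box',p.min(0),p.max(0))
```

```text
top (np.int64(168), np.int64(198)) (72, (161, 202, 17, 7))
expected box [157.86389206 187.9501308 ] [178.69043646 208.45395368]
scene (np.int64(368), np.int64(210)) (86, (360, 209, 20, 9))
expected box [358.51939073 204.49590375] [379.2668451  216.21606124]
```

View pics/f2.png

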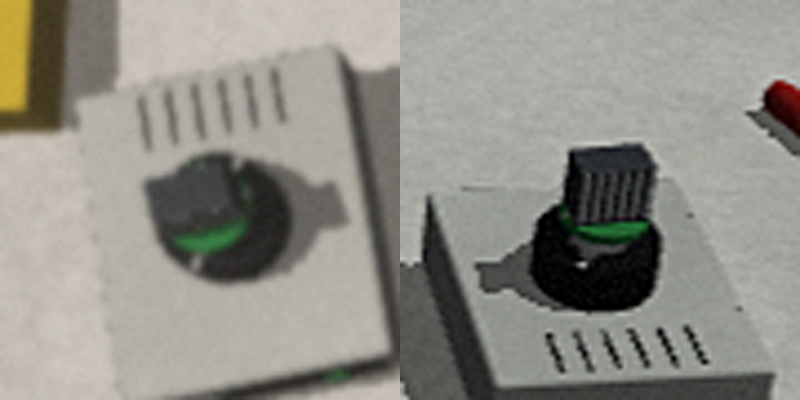

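Both views show the lamp upright and central in the socket, with its flange edges where a locked lamp's should be. Handing in.

```bash
python3 -c "
from rig import arm
print(arm.finish_job())"
```

```text
the job is handed in; nothing more can be done
None
```

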